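# Click-test the press-to-seal wine stoppers and reject any that will not hold

## Robot

A 7-joint arm with a two-finger parallel gripper is mounted at the origin on the work surface. World frame = base frame: x ahead of the robot, y to its left, z up, the work surface at z = 0. Lengths are in m, angles in rad, forces in N, time in s.
With the tool pointing down it reaches from about 0.35 to 0.9 m from the base axis. Payload 7.2 kg.
Tool frame: the origin (TCP) lies at the very end of the fingers, on their centre line; the grasp point (between the pads) lies robot.hold_point_z behind it (robot.hold_point_z is the distance from the TCP to the grasp point, in m); z points along the fingers, y is the line along which they close (so a half turn about z gives the same grasp; the last joint's range is limited). The gripper opens to 88 mm and grips with 3 to 60 N. Pads are 20 mm wide; open, the fingers measure 115 mm over their backs; the gripper's body (75 mm by 178 mm) begins 61 mm behind the grasp point.
Start: joints at [-1.321, 0.411, -0.013, 1.596, 0.006, 1.134, -0.082], TCP at [0.195, 0.594, 0.223] pointing down, gripper open.
Joint ranges: [-2.95, 2.95], [-0.29, 1.99], [-1.47, 1.44], [0.14, 2.54], [-1.03, 4.17], [0.13, 1.85], [-2.86, 2.86]. Speed limits (rad/s): [2.39, 2.39, 3.01, 3.01, 3.14, 3.14, 3.14].

## Interface

Orientations are given as a unit quaternion [x, y, z, w].
In Python, from bench import robot, viewer, job, nets gives the robot as it stands.
- The arm moves only by the tool apply_moves, never from a script. Its argument "steps" is a list of rows, each an object with "linear": the shift along the world's x, y, z scaled (see below), a list of three; "turn": the turn, a rotation vector about the world's x, y, z scaled (see below), a list of three; "fingers": the opening, from -1 (shut) to 1 (fully open). In form: [{"linear": [dx, dy, dz], "turn": [ax, ay, az], "fingers": fingers}, ...]. A call has exactly 5 rows; each row is the pose to reach, as a shift and turn from the pose commanded when the call began; what a row does not reach only later rows make up. The controller multiplies each number of a shift by 0.5 m and each number of a turn by 30 degrees. A row lasts 1/12 s, in which the tool goes at most 41.7 mm and 7.16 degrees, less where a joint would pass 70% of its speed; a pose out of reach is approached as far as the arm can. A call with a number of a shift or a turn outside -1 to 1 is refused whole. A call with a gripper value outside its range is refused whole. The fingers move at their own pace and stop on an object; the grip force is fixed at half the most. Time passes only in rows, so rows that repeat a pose let the fingers close, or fill a call up. It gives the time, the measured TCP pose, the force, the opening and the grip force at its end, in the units of the state.
- robot.get_state(): the state, without advancing time (a new reading comes with each control period).
- viewer.grab_frame(name): name is "scene" or "side" or "wrist"; returns a dict with "color" (420x560x3 uint8, red, green, blue), "fx", "fy", "cx", "cy" (pixels), "T" (4x4, takes a point from camera to world coordinates). Camera axes: x right, y down, z forward; pixel columns grow to the right and rows downward; lengths in m; the calibration is good to about 2 mm. A picture is of the moment at which its call begins. There is no depth.
- job.finish_job(): hands the job in; it is judged then, once.
Trained networks look in the newest picture that a camera, given by its name, has taken for a name from the list of things; names that differ only in an ending like _2 or _b are one class to them, and where a whole thing is asked for, a point or a joint stands for the part that bears it (a point fixed in the world has none). Each returns a list of dicts, best first, with "confidence" (0 to 1); they miss things now and then, are a little off and sometimes report something else, mostly with a low value. They report only what shows in the picture. A call takes as long as a camera call.
- nets.spot_in(camera, label): "box" ([left, top, width, height] in pixels, round what is visible of it).
The state is a dict: "time": time; "q": joint angles; "joint_velocities": joint speeds; "joint_efforts": joint torques, N m; "position": TCP position; "orientation": TCP orientation; "ft_force": force on the tool from outside, world axes, zero at the start; "moment": the same for the moment, N m; "gripper_width": finger opening in m; "gripper_force": force on a finger pad.
Only numpy, scipy, OpenCV 4.12 (cv2) and the standard library are available. Lean on these libraries where they do the work, as an engineer would, in place of code of your own. Each camera call takes 0.05 s, during which the arm holds its last target. There are 200 camera calls.

## Task

The washed bottle stoppers in the wooden stand must be checked before they go back to the bar: press the cap of every one right down to its stop, firmly but without ramming it, and see whether it stays down. Lift any stopper whose cap comes back up out of the stand by its collar, lower it into the blue reject tray and let it go there. Leave the sound ones standing in the stand with their caps down, and do not disturb the other things on the table.

Things in the scene. Friction and masses are not known exactly. Their poses are not given: they have to be found in the camera images.
- stand: Oak drying stand, fixed: a plank 56 x 400 mm, 14 mm thick, its top face 50 mm above the table, on two end cheeks. Origin at table height under the plank's middle; its y axis runs along the plank, x across it, z up. Five 26 mm through holes in a row 76 mm apart (the middle one above the origin) hold the five stoppers.
- collar_a (a point): One of five like-looking press-to-seal bottle stoppers, loose in the holes of the stand in any order; any may be faulty. This point: middle of its steel collar, on the axis (z up, to the cap). Collar 36 mm across, 26 mm high, resting on the plank: grip it there. Black rubber plug below, 18 mm (ribs 21), ends 43 mm below this point. Cap 25 mm across; its flat top, when up, 28 mm above this point.
- collar_b (a point): Stopper b, same looks, point and axes as stopper a. Each weighs about 100 g, is heavy on the cap's side and may topple when stood on its plug.
- collar_c (a point): Stopper c, same looks, size, point and axes as stopper a.
- collar_d (a point): Stopper d, same looks, size, point and axes as stopper a.
- collar_e (a point): Stopper e, same looks, size, point and axes as stopper a.
- cap_a (a joint): Travel of stopper a's cap, m: 0 up (15 mm proud of the collar), grows as it is pressed down into the collar. The force rises to 6 to 10 N within the first half, then gives way with a click, in a faulty one too. A sound catch holds only past about three quarters of the travel: let go, the cap stays near its lowest, held by 1.5 N or more. A faulty one rises by itself to 0 within about 0.5 s.
- cap_b (a joint): The same for stopper b. The travel to the solid stop cannot be seen and differs between stoppers, 5 to 12 mm: press until it feels solid (about 13 N). Go slowly, 10 mm/s or so: the stop is hard, and over 60 N from the fingers breaks a cap.
- cap_c (a joint): The same for stopper c.
- cap_d (a joint): The same for stopper d.
- cap_e (a joint): The same for stopper e.
- tray: Blue reject tray, fixed, open on top: 190 (x) x 150 (y) x 32 mm high outside, walls and floor 6 mm. Origin at the centre of its underside. It stands on the left or the right of the stand. An old cork lies in it near its -x end, and does not matter.
- book: Closed red cellar book, fixed, 190 x 140 x 20 mm, on the other side of the stand; origin at the centre of its underside.
- coaster: Bystander: steel wine-bottle coaster, an open round dish 110 mm across, 32 mm high, origin under its centre.
- glass: Bystander: stemmed tasting glass, 64 mm across, 154 mm high, origin under its foot.
- corkscrew: Bystander: folded waiter's corkscrew lying flat, 112 (x) x 32 x 13 mm, origin under its middle.
- foil_cutter: Bystander: black horseshoe foil cutter lying flat, 60 x 46 x 18 mm, origin under its middle.
- cork: Bystander: cork standing on end, 24 mm across, 45 mm high, origin under its centre.

How it is judged:
By the outcome, as a careful person would: the job done as asked, in the order asked, and still so for the second after the job is handed in, with the robot touching nothing.
It also fails if it takes over 69 s, if anything falls off the work surface, if the arm or the gripper's body presses on something with over 40 N, if the wrist force passes 120 N, or if a joint passes its speed limit or range.

## Working session

There is one attempt and no reset: what is moved stays moved. The work goes in short steps, Python scripts to look and compute and a tool call to move; the robot and the scene stay as the last step left them, time stands still between calls to the robot, and variables do not carry over. Pictures are saved under pics/ and viewed, at most 10 in all, crops included, and the job is handed in when it is done.

Besides the shell and the picture viewer there is one more tool, called after "Request:" as name([rows], argument=value, ...), one row to a line, values as JSON. apply_moves: Moves the arm, as the interface text tells. Its arguments: {"type":"object","properties":{"steps":{"type":"array","items":{"type":"object","properties":{"linear":{"type":"array","items":{"type":"number"}},"turn":{"type":"array","items":{"type":"number"}},"fingers":{"type":"number"}}}}},"required":["steps"]}

```bash
mkdir -p pics; ls; cat > h.py <<'E'
import numpy as np,cv2
from bench import robot,viewer,job,nets
def snap(n,f):
    d=viewer.grab_frame(n); cv2.imwrite('pics/'+f,d['color'][:,:,::-1]); return d
def ray(d,u,v,z):
    T=np.array(d['T']); r=T[:3,:3]@np.array([(u-d['cx'])/d['fx'],(v-d['cy'])/d['fy'],1]); o=T[:3,3]
    return o+r*(z-o[2])/r[2]
def proj(d,p):
    T=np.array(d['T']); c=T[:3,:3].T@(np.array(p)-T[:3,3]); return d['fx']*c[0]/c[2]+d['cx'],d['fy']*c[1]/c[2]+d['cy']
E
python3 - <<'E'
from h import *
for n in ['scene','side']:
    d=snap(n,n+'0.png'); print(n,d['fx'],np.round(d['T'],3).tolist())
    for l in ['collar_a','cap_a','stand','tray','glass','book','coaster','corkscrew','cork','foil_cutter']:
        for r in nets.spot_in(n,l)[:6]: print(l,round(r['confidence'],2),np.round(r['box']).astype(int).tolist())
s=robot.get_state(); print(s['time'],s['position'],s['orientation'],s['ft_force'],s['gripper_width'],robot.hold_point_z)
E
```

```text
pics
scene 450.4514247557645 [[-0.305, 0.617, -0.726, 1.362], [0.952, 0.211, -0.221, 0.225], [0.017, -0.758, -0.652, 0.773], [0.0, 0.0, 0.0, 1.0]]
collar_a 0.72 [310, 211, 14, 20]
collar_a 0.68 [281, 197, 16, 21]
collar_a 0.61 [256, 188, 13, 20]
collar_a 0.59 [342, 216, 14, 22]
collar_a 0.28 [292, 165, 13, 18]
cap_a 0.68 [311, 209, 12, 11]
cap_a 0.65 [283, 194, 14, 13]
cap_a 0.6 [280, 198, 16, 19]
cap_a 0.46 [344, 219, 8, 12]
cap_a 0.42 [231, 175, 9, 16]
stand 0.56 [215, 186, 152, 80]
tray 0.62 [392, 208, 81, 77]
glass 0.88 [106, 185, 36, 61]
glass 0.71 [294, 165, 8, 18]
glass 0.47 [252, 184, 16, 23]
book 0.94 [131, 169, 75, 58]
coaster 0.86 [305, 268, 50, 42]
corkscrew 0.51 [345, 189, 34, 19]
cork 0.43 [293, 164, 9, 20]
foil_cutter 0.59 [257, 165, 26, 18]
side 380.5204761686444 [[-0.762, -0.371, 0.531, 0.105], [-0.648, 0.458, -0.609, 0.506], [-0.018, -0.808, -0.589, 0.547], [0.0, 0.0, 0.0, 1.0]]
collar_a 0.7 [205, 213, 22, 24]
collar_a 0.66 [319, 166, 17, 20]
collar_a 0.58 [295, 174, 17, 24]
collar_a 0.55 [236, 201, 17, 24]
collar_a 0.51 [268, 186, 16, 21]
collar_a 0.37 [187, 174, 163, 98]
cap_a 0.68 [323, 169, 8, 8]
cap_a 0.6 [238, 197, 15, 19]
cap_a 0.56 [236, 202, 16, 20]
cap_a 0.48 [205, 213, 19, 15]
stand 0.71 [188, 175, 165, 98]
stand 0.69 [316, 164, 17, 21]
tray 0.72 [357, 217, 35, 24]
tray 0.58 [88, 273, 137, 138]
glass 0.74 [296, 96, 24, 58]
glass 0.6 [274, 278, 30, 57]
glass 0.51 [240, 196, 12, 19]
book 0.82 [314, 144, 84, 42]
corkscrew 0.57 [278, 282, 27, 54]
cork 0.71 [351, 229, 15, 24]
foil_cutter 0.69 [361, 219, 30, 20]
1.1 [0.19531895 0.59370598 0.22265628] [ 1.58240455e-01  9.87400607e-01  2.32379455e-05 -2.63340771e-06] [-0.49147652 -0.0525561  -0.48875611] 0.08751331193920368 0.0187
```

View pictures.

View pics/scene0.png

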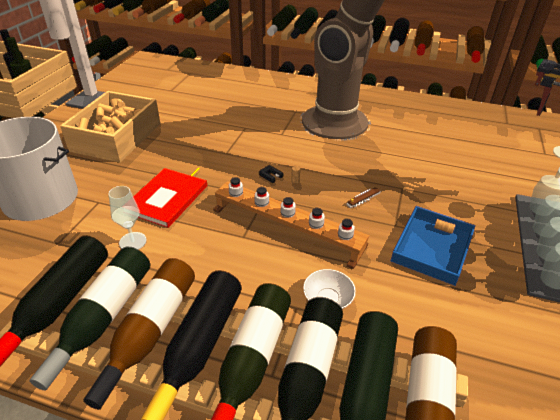

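View pics/side0.png

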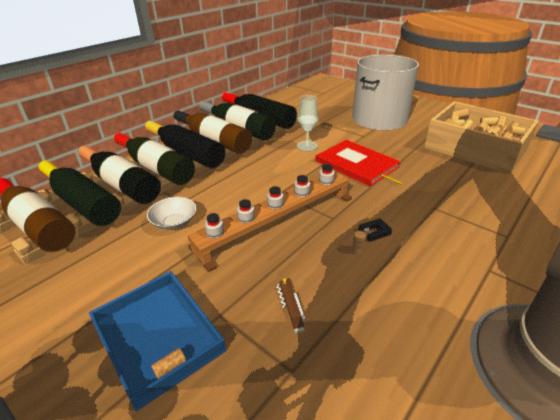

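```bash
python3 - <<'E'
from h import *
import pickle
# offline-ish: calibration only
D={n:viewer.grab_frame(n) for n in ['scene','side']}
pickle.dump(D,open('D.pkl','wb'))
for n,bs in {'scene':[(310,211,14,20),(281,197,16,21),(256,188,13,20),(342,216,14,22),(231,175,9,16)],
 'side':[(205,213,22,24),(319,166,17,20),(295,174,17,24),(236,201,17,24),(268,186,16,21)]}.items():
    for b in bs:
        print(n,np.round(ray(D[n],b[0]+b[2]/2,b[1]+b[3]/2,0.066),3))
E
```

```text
scene [0.586 0.082 0.066]
scene [0.56  0.005 0.066]
scene [ 0.547 -0.067  0.066]
scene [0.582 0.157 0.066]
scene [ 0.512 -0.153  0.066]
side [0.593 0.148 0.066]
side [ 0.525 -0.143  0.066]
side [ 0.543 -0.073  0.066]
side [0.576 0.084 0.066]
side [ 0.565 -0.002  0.066]
```

The scene view shows the stand with five stoppers (caps up) from pixel (235,185) to (347,230). The tray is on the +y side at (433,245) with a cork in its -x end, and the book and glass are at -y. The side view agrees: stoppers run from (213,225) to (327,175), with the tray at (157,340).

```bash
python3 - <<'E'
from h import *
import pickle
from scipy.optimize import least_squares
D=pickle.load(open('D.pkl','rb'))
sc=[(231,175,9,16),(256,188,13,20),(281,197,16,21),(310,211,14,20),(342,216,14,22)]
sd=[(319,166,17,20),(295,174,17,24),(268,186,16,21),(236,201,17,24),(205,213,22,24)]
# by eye centers scene too
def f(p):
    r=[]
    for k in range(5):
        s=(k-2)*.076; P=[p[0]+s*np.sin(p[2]),p[1]+s*np.cos(p[2]),0.070]
        for n,b in(('scene',sc[k]),('side',sd[k])):
            u=proj(D[n],P); r+=[u[0]-b[0]-b[2]/2,u[1]-b[1]-b[3]/2]
    return r
s=least_squares(f,[.56,0,.2],loss='soft_l1',f_scale=2); print(s.x,np.round(f(s.x),1))
for k in range(5):
    t=(k-2)*.076; print(k,np.round([s.x[0]+t*np.sin(s.x[2]),s.x[1]+t*np.cos(s.x[2])],3))
for n,c in {'scene':[(415,207),(475,233),(460,284),(392,257)],'side':[(92,318),(172,274),(225,345),(140,400)]}.items():
    q=np.array([ray(D[n],*u,.032) for u in c]); print(n,np.round(q[:,:2],3).tolist(),q.mean(0))
print('glass',ray(D['scene'],132,242,0),ray(D['side'],307,147,0))
print('coaster',ray(D['scene'],330,290,.02))
w=snap('wrist','w0.png');print(np.round(w['T'],3).tolist())
E
```

```text
[0.55830872 0.00539903 0.21281078] [ 1.5  2.8 -0.3 -1.7 -0.  -2.4 -0.9 -0.5  0.2 -1.7 -0.3  1.1  0.4 -4.5
  1.9 -2.1 -1.8  0.9 -1.8  0.5]
0 [ 0.526 -0.143]
1 [ 0.542 -0.069]
2 [0.558 0.005]
3 [0.574 0.08 ]
4 [0.59  0.154]
scene [[0.415, 0.3], [0.467, 0.446], [0.644, 0.414], [0.611, 0.265]] [0.53435656 0.35619547 0.032     ]
side [[0.604, 0.414], [0.583, 0.27], [0.399, 0.308], [0.426, 0.439]] [0.50308428 0.35737472 0.032     ]
glass [ 0.73079208 -0.33600679  0.        ] [ 0.72622953 -0.32978463  0.        ]
coaster [0.73892761 0.15229749 0.02      ]
[[0.312, 0.92, 0.239, 0.13], [0.95, -0.302, -0.079, 0.615], [-0.0, 0.251, -0.968, 0.385], [0.0, 0.0, 0.0, 1.0]]
```

Request:
apply_moves([
  {"linear": [0.264, -0.293, -0.04], "turn": [0, 0, 0.2], "fingers": -1},
  {"linear": [0.264, -0.293, -0.04], "turn": [0, 0, 0.2], "fingers": -1},
  {"linear": [0.264, -0.293, -0.04], "turn": [0, 0, 0.2], "fingers": -1},
  {"linear": [0.264, -0.293, -0.04], "turn": [0, 0, 0.2], "fingers": -1},
  {"linear": [0.264, -0.293, -0.04], "turn": [0, 0, 0.2], "fingers": -1},
])

```text
time: 1.67
position: [0.3297, 0.4442, 0.2025]
orientation: [0.107, 0.994, -0.0, 0.0]
ft_force: [1.0, 0.4, 1.0]
gripper_width: 0.058
gripper_force: 0.0
```

Request:
apply_moves([
  {"linear": [0.264, -0.293, -0.04], "turn": [0, 0, 0], "fingers": -1},
  {"linear": [0.264, -0.293, -0.04], "turn": [0, 0, 0], "fingers": -1},
  {"linear": [0.264, -0.293, -0.04], "turn": [0, 0, 0], "fingers": -1},
  {"linear": [0.264, -0.293, -0.04], "turn": [0, 0, 0], "fingers": -1},
  {"linear": [0.264, -0.293, -0.04], "turn": [0, 0, 0], "fingers": -1},
])

```text
time: 2.08
position: [0.4615, 0.2974, 0.1827]
orientation: [0.108, 0.994, -0.0, 0.001]
ft_force: [0.4, 0.2, -0.7]
gripper_width: 0.0246
gripper_force: 0.0
```

Request:
apply_moves([
  {"linear": [0.264, -0.293, -0.04], "turn": [0, 0, 0], "fingers": -1},
  {"linear": [0.264, -0.293, -0.04], "turn": [0, 0, 0], "fingers": -1},
  {"linear": [0.264, -0.293, -0.04], "turn": [0, 0, 0], "fingers": -1},
  {"linear": [0.264, -0.293, -0.04], "turn": [0, 0, 0], "fingers": -1},
  {"linear": [0.264, -0.293, -0.04], "turn": [0, 0, 0], "fingers": -1},
])

```text
time: 2.5
position: [0.5933, 0.1506, 0.1626]
orientation: [0.107, 0.994, -0.0, 0.001]
ft_force: [0.3, -0.1, 0.0]
gripper_width: 0.0007
gripper_force: 0.0
```

```bash
python3 - <<'E'
from h import *
w=snap('wrist','w1.png');print(np.round(w['T'],3).tolist())
for l in ['collar_a','cap_a']:
  for r in nets.spot_in('wrist',l):
    b=r['box']; print(l,round(r['confidence'],2),np.round(b).astype(int).tolist(),np.round(ray(w,b[0]+b[2]/2,b[1]+b[3]/2,.07 if l[1]=='o' else .084),3))
for k in range(5):
    t=(k-2)*.076; print(np.round(proj(w,[.5583+t*np.sin(.2128),.0054+t*np.cos(.2128),.091])))
s=robot.get_state(); print(s['time'],s['position'],s['orientation'],s['ft_force'],s['gripper_width'])
E
```

```text
[[0.213, 0.945, 0.246, 0.526], [0.977, -0.206, -0.055, 0.165], [-0.001, 0.252, -0.968, 0.325], [0.0, 0.0, 0.0, 1.0]]
collar_a 0.86 [264, 189, 45, 52] [0.592 0.152 0.07 ]
collar_a 0.68 [0, 187, 37, 50] [ 0.545 -0.053  0.07 ]
collar_a 0.64 [60, 191, 68, 50] [0.561 0.004 0.07 ]
cap_a 0.82 [270, 202, 33, 39] [0.593 0.151 0.084]
cap_a 0.75 [62, 204, 44, 38] [0.562 0.004 0.084]
cap_a 0.61 [265, 191, 45, 51] [0.59  0.153 0.084]
cap_a 0.57 [167, 208, 36, 34] [0.58  0.077 0.084]
cap_a 0.5 [2, 213, 2, 19] [ 0.549 -0.055  0.084]
[-131.  220.]
[-26. 220.]
[ 79. 220.]
[184. 220.]
[289. 220.]
2.65 [0.59264969 0.15089385 0.16213984] [ 1.08991761e-01  9.94042408e-01 -6.96057727e-04  4.24873950e-05] [-0.60752748  0.24817039  0.39139652] 0.0004324871871293247
```

View pics/w1.png

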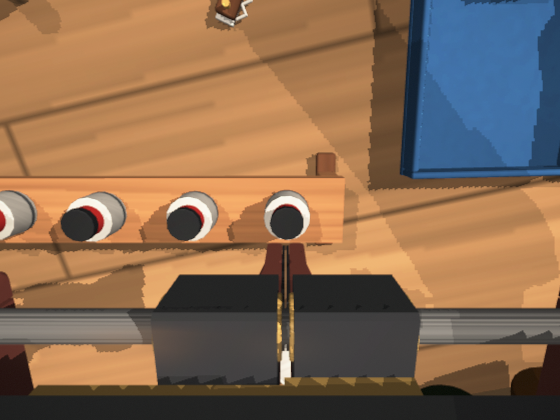

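Cap tops sit at pixels (286,222), (185,225) and (80,225), within about 3 mm of the fitted row (true x about +3 mm), so I'm going down to just above the cap.

Request:
apply_moves([
  {"linear": [0.001, 0.006, -0.06], "turn": [0, 0, 0], "fingers": -1},
  {"linear": [0.001, 0.006, -0.11], "turn": [0, 0, 0], "fingers": -1},
  {"linear": [0.001, 0.006, -0.136], "turn": [0, 0, 0], "fingers": -1},
  {"linear": [0.001, 0.006, -0.138], "turn": [0, 0, 0], "fingers": -1},
  {"linear": [0.001, 0.006, -0.14], "turn": [0, 0, 0], "fingers": -1},
])

```text
time: 3.07
position: [0.5911, 0.1586, 0.0926]
orientation: [0.105, 0.994, 0.0, -0.0]
ft_force: [-0.3, -1.0, 0.3]
gripper_width: 0.0003
gripper_force: 0.0
```

Request:
apply_moves([
  {"linear": [0, 0, -0.0015], "turn": [0, 0, 0], "fingers": -1},
  {"linear": [0, 0, -0.003], "turn": [0, 0, 0], "fingers": -1},
  {"linear": [0, 0, -0.0045], "turn": [0, 0, 0], "fingers": -1},
  {"linear": [0, 0, -0.006], "turn": [0, 0, 0], "fingers": -1},
  {"linear": [0, 0, -0.006], "turn": [0, 0, 0], "fingers": -1},
])

```text
time: 3.48
position: [0.5923, 0.1576, 0.0905]
orientation: [0.106, 0.994, 0.0, 0.001]
ft_force: [-1.4, 1.7, 3.7]
gripper_width: 0.0009
gripper_force: 1.5
```

Request:
apply_moves([
  {"linear": [0, 0, -0.0015], "turn": [0, 0, 0], "fingers": -1},
  {"linear": [0, 0, -0.003], "turn": [0, 0, 0], "fingers": -1},
  {"linear": [0, 0, -0.0045], "turn": [0, 0, 0], "fingers": -1},
  {"linear": [0, 0, -0.006], "turn": [0, 0, 0], "fingers": -1},
  {"linear": [0, 0, -0.006], "turn": [0, 0, 0], "fingers": -1},
])

```text
time: 3.9
position: [0.5923, 0.1575, 0.087]
orientation: [0.106, 0.994, 0.0, 0.0]
ft_force: [0.0, 0.8, 5.2]
gripper_width: 0.0008
gripper_force: 2.6
```

Request:
apply_moves([
  {"linear": [0, 0, -0.0015], "turn": [0, 0, 0], "fingers": -1},
  {"linear": [0, 0, -0.003], "turn": [0, 0, 0], "fingers": -1},
  {"linear": [0, 0, -0.0045], "turn": [0, 0, 0], "fingers": -1},
  {"linear": [0, 0, -0.006], "turn": [0, 0, 0], "fingers": -1},
  {"linear": [0, 0, -0.006], "turn": [0, 0, 0], "fingers": -1},
])

```text
time: 4.32
position: [0.5921, 0.1574, 0.0835]
orientation: [0.106, 0.994, 0.0, 0.0]
ft_force: [0.9, 1.7, 2.8]
gripper_width: 0.0003
gripper_force: 1.5
```

Request:
apply_moves([
  {"linear": [0, 0, -0.001], "turn": [0, 0, 0], "fingers": -1},
  {"linear": [0, 0, -0.002], "turn": [0, 0, 0], "fingers": -1},
  {"linear": [0, 0, -0.003], "turn": [0, 0, 0], "fingers": -1},
  {"linear": [0, 0, -0.004], "turn": [0, 0, 0], "fingers": -1},
  {"linear": [0, 0, -0.004], "turn": [0, 0, 0], "fingers": -1},
])

```text
time: 4.73
position: [0.5921, 0.1574, 0.0828]
orientation: [0.106, 0.994, 0.0, 0.0]
ft_force: [-1.8, 0.7, 13.0]
gripper_width: 0.0006
gripper_force: 6.1
```

Request:
apply_moves([
  {"linear": [0, 0, -0.001], "turn": [0, 0, 0], "fingers": -1},
  {"linear": [0, 0, -0.002], "turn": [0, 0, 0], "fingers": -1},
  {"linear": [0, 0, -0.003], "turn": [0, 0, 0], "fingers": -1},
  {"linear": [0, 0, -0.003], "turn": [0, 0, 0], "fingers": -1},
  {"linear": [0, 0, -0.003], "turn": [0, 0, 0], "fingers": -1},
])

```text
time: 5.15
position: [0.5923, 0.1574, 0.0826]
orientation: [0.106, 0.994, 0.001, 0.001]
ft_force: [-6.5, 0.6, 22.7]
gripper_width: 0.0007
gripper_force: 11.4
```

Request:
apply_moves([
  {"linear": [0, 0, 0.05], "turn": [0, 0, 0], "fingers": -1},
  {"linear": [-0.015, -0.075, 0.05], "turn": [0, 0, 0], "fingers": -1},
  {"linear": [-0.03, -0.154, 0.05], "turn": [0, 0, 0], "fingers": -1},
  {"linear": [-0.03, -0.154, 0.036], "turn": [0, 0, 0], "fingers": -1},
  {"linear": [-0.03, -0.154, 0.026], "turn": [0, 0, 0], "fingers": -1},
])

```text
time: 5.57
position: [0.5759, 0.0765, 0.0926]
orientation: [0.109, 0.994, -0.001, -0.001]
ft_force: [-0.4, 0.7, -0.6]
gripper_width: 0.0003
gripper_force: 0.0
```

Request:
apply_moves([
  {"linear": [0, 0, -0.0015], "turn": [0, 0, 0], "fingers": -1},
  {"linear": [0, 0, -0.003], "turn": [0, 0, 0], "fingers": -1},
  {"linear": [0, 0, -0.0045], "turn": [0, 0, 0], "fingers": -1},
  {"linear": [0, 0, -0.006], "turn": [0, 0, 0], "fingers": -1},
  {"linear": [0, 0, -0.0075], "turn": [0, 0, 0], "fingers": -1},
])

```text
time: 5.98
position: [0.5767, 0.0813, 0.0892]
orientation: [0.106, 0.994, 0.0, -0.0]
ft_force: [-1.8, 0.1, 1.3]
gripper_width: 0.0003
gripper_force: 0.6
```

Request:
apply_moves([
  {"linear": [0, 0, -0.001], "turn": [0, 0, 0], "fingers": -1},
  {"linear": [0, 0, -0.002], "turn": [0, 0, 0], "fingers": -1},
  {"linear": [0, 0, -0.003], "turn": [0, 0, 0], "fingers": -1},
  {"linear": [0, 0, -0.004], "turn": [0, 0, 0], "fingers": -1},
  {"linear": [0, 0, -0.005], "turn": [0, 0, 0], "fingers": -1},
])

```text
time: 6.4
position: [0.577, 0.0808, 0.0872]
orientation: [0.106, 0.994, 0.0, 0.0]
ft_force: [-1.8, 3.1, 5.2]
gripper_width: 0.0006
gripper_force: 2.6
```

Request:
apply_moves([
  {"linear": [0, 0, -0.001], "turn": [0, 0, 0], "fingers": -1},
  {"linear": [0, 0, -0.002], "turn": [0, 0, 0], "fingers": -1},
  {"linear": [0, 0, -0.003], "turn": [0, 0, 0], "fingers": -1},
  {"linear": [0, 0, -0.004], "turn": [0, 0, 0], "fingers": -1},
  {"linear": [0, 0, -0.005], "turn": [0, 0, 0], "fingers": -1},
])

```text
time: 6.82
position: [0.5767, 0.0796, 0.0841]
orientation: [0.106, 0.994, -0.0, -0.0]
ft_force: [-0.5, 0.7, -0.7]
gripper_width: 0.0007
gripper_force: 0.0
```

Request:
apply_moves([
  {"linear": [0, 0, -0.001], "turn": [0, 0, 0], "fingers": -1},
  {"linear": [0, 0, -0.002], "turn": [0, 0, 0], "fingers": -1},
  {"linear": [0, 0, -0.003], "turn": [0, 0, 0], "fingers": -1},
  {"linear": [0, 0, -0.004], "turn": [0, 0, 0], "fingers": -1},
  {"linear": [0, 0, -0.005], "turn": [0, 0, 0], "fingers": -1},
])

```text
time: 7.23
position: [0.5767, 0.0799, 0.0822]
orientation: [0.106, 0.994, -0.0, -0.0]
ft_force: [-2.1, -0.1, 8.4]
gripper_width: 0.0004
gripper_force: 4.5
```

Request:
apply_moves([
  {"linear": [0, 0, -0.001], "turn": [0, 0, 0], "fingers": -1},
  {"linear": [0, 0, -0.002], "turn": [0, 0, 0], "fingers": -1},
  {"linear": [0, 0, -0.003], "turn": [0, 0, 0], "fingers": -1},
  {"linear": [0, 0, -0.004], "turn": [0, 0, 0], "fingers": -1},
  {"linear": [0, 0, -0.004], "turn": [0, 0, 0], "fingers": -1},
])

```text
time: 7.65
position: [0.5769, 0.0798, 0.0819]
orientation: [0.107, 0.994, 0.0, 0.0]
ft_force: [-7.5, -1.3, 19.4]
gripper_width: 0.0004
gripper_force: 9.9
```

Request:
apply_moves([
  {"linear": [0, 0, 0.05], "turn": [0, 0, 0], "fingers": -1},
  {"linear": [-0.016, -0.075, 0.05], "turn": [0, 0, 0], "fingers": -1},
  {"linear": [-0.032, -0.149, 0.05], "turn": [0, 0, 0], "fingers": -1},
  {"linear": [-0.032, -0.149, 0.036], "turn": [0, 0, 0], "fingers": -1},
  {"linear": [-0.032, -0.149, 0.026], "turn": [0, 0, 0], "fingers": -1},
])

```text
time: 8.07
position: [0.5606, 0.003, 0.093]
orientation: [0.109, 0.994, -0.0, 0.0]
ft_force: [0.6, 0.9, 0.2]
gripper_width: 0.0005
gripper_force: 0.0
```

Request:
apply_moves([
  {"linear": [0, 0, -0.0015], "turn": [0, 0, 0], "fingers": -1},
  {"linear": [0, 0, -0.003], "turn": [0, 0, 0], "fingers": -1},
  {"linear": [0, 0, -0.0045], "turn": [0, 0, 0], "fingers": -1},
  {"linear": [0, 0, -0.006], "turn": [0, 0, 0], "fingers": -1},
  {"linear": [0, 0, -0.0075], "turn": [0, 0, 0], "fingers": -1},
])

```text
time: 8.48
position: [0.5607, 0.0063, 0.0893]
orientation: [0.106, 0.994, 0.0, -0.0]
ft_force: [-1.6, -1.9, 4.0]
gripper_width: 0.0004
gripper_force: 1.9
```

Request:
apply_moves([
  {"linear": [0, 0, -0.001], "turn": [0, 0, 0], "fingers": -1},
  {"linear": [0, 0, -0.002], "turn": [0, 0, 0], "fingers": -1},
  {"linear": [0, 0, -0.003], "turn": [0, 0, 0], "fingers": -1},
  {"linear": [0, 0, -0.004], "turn": [0, 0, 0], "fingers": -1},
  {"linear": [0, 0, -0.005], "turn": [0, 0, 0], "fingers": -1},
])

```text
time: 8.9
position: [0.561, 0.0059, 0.0865]
orientation: [0.106, 0.994, 0.0, 0.0]
ft_force: [0.2, 1.0, -0.0]
gripper_width: 0.0002
gripper_force: 0.0
```

Request:
apply_moves([
  {"linear": [0, 0, -0.001], "turn": [0, 0, 0], "fingers": -1},
  {"linear": [0, 0, -0.002], "turn": [0, 0, 0], "fingers": -1},
  {"linear": [0, 0, -0.003], "turn": [0, 0, 0], "fingers": -1},
  {"linear": [0, 0, -0.004], "turn": [0, 0, 0], "fingers": -1},
  {"linear": [0, 0, -0.005], "turn": [0, 0, 0], "fingers": -1},
])

```text
time: 9.32
position: [0.5612, 0.0059, 0.0857]
orientation: [0.106, 0.994, 0.0, 0.0]
ft_force: [-6.2, 0.1, 19.8]
gripper_width: 0.0004
gripper_force: 10.1
```

Request:
apply_moves([
  {"linear": [0, 0, 0.042], "turn": [0, 0, 0], "fingers": -1},
  {"linear": [-0.016, -0.075, 0.042], "turn": [0, 0, 0], "fingers": -1},
  {"linear": [-0.032, -0.149, 0.042], "turn": [0, 0, 0], "fingers": -1},
  {"linear": [-0.032, -0.149, 0.028], "turn": [0, 0, 0], "fingers": -1},
  {"linear": [-0.032, -0.149, 0.018], "turn": [0, 0, 0], "fingers": -1},
])

```text
time: 9.73
position: [0.5445, -0.0715, 0.0932]
orientation: [0.109, 0.994, -0.0, 0.0]
ft_force: [0.0, 1.4, 0.6]
gripper_width: 0.0006
gripper_force: 0.0
```

Request:
apply_moves([
  {"linear": [0, 0, -0.0015], "turn": [0, 0, 0], "fingers": -1},
  {"linear": [0, 0, -0.003], "turn": [0, 0, 0], "fingers": -1},
  {"linear": [0, 0, -0.0045], "turn": [0, 0, 0], "fingers": -1},
  {"linear": [0, 0, -0.006], "turn": [0, 0, 0], "fingers": -1},
  {"linear": [0, 0, -0.0075], "turn": [0, 0, 0], "fingers": -1},
])

```text
time: 10.15
position: [0.545, -0.0677, 0.0894]
orientation: [0.106, 0.994, 0.0, 0.0]
ft_force: [-0.0, 2.0, 1.2]
gripper_width: 0.0005
gripper_force: 0.9
```

Request:
apply_moves([
  {"linear": [0, 0, -0.001], "turn": [0, 0, 0], "fingers": -1},
  {"linear": [0, 0, -0.002], "turn": [0, 0, 0], "fingers": -1},
  {"linear": [0, 0, -0.003], "turn": [0, 0, 0], "fingers": -1},
  {"linear": [0, 0, -0.004], "turn": [0, 0, 0], "fingers": -1},
  {"linear": [0, 0, -0.005], "turn": [0, 0, 0], "fingers": -1},
])

```text
time: 10.57
position: [0.5451, -0.0686, 0.087]
orientation: [0.106, 0.994, 0.0, 0.0]
ft_force: [0.1, 1.9, 2.3]
gripper_width: 0.0003
gripper_force: 1.3
```

Request:
apply_moves([
  {"linear": [0, 0, -0.001], "turn": [0, 0, 0], "fingers": -1},
  {"linear": [0, 0, -0.002], "turn": [0, 0, 0], "fingers": -1},
  {"linear": [0, 0, -0.003], "turn": [0, 0, 0], "fingers": -1},
  {"linear": [0, 0, -0.004], "turn": [0, 0, 0], "fingers": -1},
  {"linear": [0, 0, -0.005], "turn": [0, 0, 0], "fingers": -1},
])

```text
time: 10.98
position: [0.5445, -0.0692, 0.0841]
orientation: [0.107, 0.994, -0.0, -0.0]
ft_force: [0.6, -0.4, -0.1]
gripper_width: 0.0003
gripper_force: 0.0
```

Request:
apply_moves([
  {"linear": [0, 0, -0.001], "turn": [0, 0, 0], "fingers": -1},
  {"linear": [0, 0, -0.002], "turn": [0, 0, 0], "fingers": -1},
  {"linear": [0, 0, -0.003], "turn": [0, 0, 0], "fingers": -1},
  {"linear": [0, 0, -0.004], "turn": [0, 0, 0], "fingers": -1},
  {"linear": [0, 0, -0.005], "turn": [0, 0, 0], "fingers": -1},
])

```text
time: 11.4
position: [0.5448, -0.0691, 0.0833]
orientation: [0.107, 0.994, 0.0, 0.0]
ft_force: [-7.3, 0.4, 20.8]
gripper_width: 0.0004
gripper_force: 10.6
```

Request:
apply_moves([
  {"linear": [0, 0, 0.047], "turn": [0, 0, 0], "fingers": -1},
  {"linear": [-0.016, -0.075, 0.047], "turn": [0, 0, 0], "fingers": -1},
  {"linear": [-0.032, -0.149, 0.047], "turn": [0, 0, 0], "fingers": -1},
  {"linear": [-0.032, -0.149, 0.033], "turn": [0, 0, 0], "fingers": -1},
  {"linear": [-0.032, -0.149, 0.023], "turn": [0, 0, 0], "fingers": -1},
])

```text
time: 11.82
position: [0.5282, -0.146, 0.0934]
orientation: [0.109, 0.994, -0.0, 0.0]
ft_force: [-0.4, 0.3, 0.2]
gripper_width: 0.0005
gripper_force: 0.0
```

Request:
apply_moves([
  {"linear": [0, 0, -0.0015], "turn": [0, 0, 0], "fingers": -1},
  {"linear": [0, 0, -0.003], "turn": [0, 0, 0], "fingers": -1},
  {"linear": [0, 0, -0.0045], "turn": [0, 0, 0], "fingers": -1},
  {"linear": [0, 0, -0.006], "turn": [0, 0, 0], "fingers": -1},
  {"linear": [0, 0, -0.0075], "turn": [0, 0, 0], "fingers": -1},
])

```text
time: 12.23
position: [0.5292, -0.1423, 0.0897]
orientation: [0.106, 0.994, 0.0, 0.0]
ft_force: [-1.0, 0.6, 0.7]
gripper_width: 0.0004
gripper_force: 0.5
```

Request:
apply_moves([
  {"linear": [0, 0, -0.001], "turn": [0, 0, 0], "fingers": -1},
  {"linear": [0, 0, -0.002], "turn": [0, 0, 0], "fingers": -1},
  {"linear": [0, 0, -0.003], "turn": [0, 0, 0], "fingers": -1},
  {"linear": [0, 0, -0.004], "turn": [0, 0, 0], "fingers": -1},
  {"linear": [0, 0, -0.005], "turn": [0, 0, 0], "fingers": -1},
])

```text
time: 12.65
position: [0.529, -0.1432, 0.0872]
orientation: [0.106, 0.994, 0.0, 0.0]
ft_force: [0.4, 0.4, 1.2]
gripper_width: 0.0006
gripper_force: 0.6
```

Request:
apply_moves([
  {"linear": [0, 0, -0.001], "turn": [0, 0, 0], "fingers": -1},
  {"linear": [0, 0, -0.002], "turn": [0, 0, 0], "fingers": -1},
  {"linear": [0, 0, -0.003], "turn": [0, 0, 0], "fingers": -1},
  {"linear": [0, 0, -0.004], "turn": [0, 0, 0], "fingers": -1},
  {"linear": [0, 0, -0.005], "turn": [0, 0, 0], "fingers": -1},
])

```text
time: 13.07
position: [0.529, -0.1433, 0.0848]
orientation: [0.106, 0.994, 0.0, 0.0]
ft_force: [0.2, 1.3, 4.0]
gripper_width: 0.0003
gripper_force: 2.3
```

Request:
apply_moves([
  {"linear": [0, 0, -0.001], "turn": [0, 0, 0], "fingers": -1},
  {"linear": [0, 0, -0.002], "turn": [0, 0, 0], "fingers": -1},
  {"linear": [0, 0, -0.003], "turn": [0, 0, 0], "fingers": -1},
  {"linear": [0, 0, -0.004], "turn": [0, 0, 0], "fingers": -1},
  {"linear": [0, 0, -0.005], "turn": [0, 0, 0], "fingers": -1},
])

```text
time: 13.48
position: [0.5289, -0.1433, 0.0821]
orientation: [0.106, 0.994, -0.0, 0.0]
ft_force: [1.1, 1.0, 2.2]
gripper_width: 0.0002
gripper_force: 0.5
```

Request:
apply_moves([
  {"linear": [0, 0, -0.001], "turn": [0, 0, 0], "fingers": -1},
  {"linear": [0, 0, -0.002], "turn": [0, 0, 0], "fingers": -1},
  {"linear": [0, 0, -0.003], "turn": [0, 0, 0], "fingers": -1},
  {"linear": [0, 0, -0.004], "turn": [0, 0, 0], "fingers": -1},
  {"linear": [0, 0, -0.005], "turn": [0, 0, 0], "fingers": -1},
])

```text
time: 13.9
position: [0.5285, -0.1434, 0.0794]
orientation: [0.106, 0.994, -0.0, -0.0]
ft_force: [-1.3, -0.4, 2.0]
gripper_width: 0.0003
gripper_force: 1.2
```

Request:
apply_moves([
  {"linear": [0, 0, -0.001], "turn": [0, 0, 0], "fingers": -1},
  {"linear": [0, 0, -0.002], "turn": [0, 0, 0], "fingers": -1},
  {"linear": [0, 0, -0.003], "turn": [0, 0, 0], "fingers": -1},
  {"linear": [0, 0, -0.004], "turn": [0, 0, 0], "fingers": -1},
  {"linear": [0, 0, -0.005], "turn": [0, 0, 0], "fingers": -1},
])

```text
time: 14.32
position: [0.5287, -0.1435, 0.0788]
orientation: [0.107, 0.994, 0.0, 0.0]
ft_force: [-8.5, 1.9, 23.8]
gripper_width: 0.0002
gripper_force: 12.0
```

Request:
apply_moves([
  {"linear": [0, 0, 0.08], "turn": [0, 0, 0], "fingers": 0.27},
  {"linear": [0.02, 0.06, 0.13], "turn": [0, 0, 0], "fingers": 0.27},
  {"linear": [0.03, 0.13, 0.17], "turn": [0, 0, 0], "fingers": 0.27},
  {"linear": [0.05, 0.2, 0.21], "turn": [0, 0, 0], "fingers": 0.27},
  {"linear": [0.06, 0.26, 0.25], "turn": [0, 0, 0], "fingers": 0.27},
])

```text
time: 14.73
position: [0.5594, -0.0109, 0.2034]
orientation: [0.106, 0.994, 0.0, 0.0]
ft_force: [1.5, 0.1, -0.9]
gripper_width: 0.031
gripper_force: 0.0
```

```bash
python3 - <<'E'
from h import *
import time
for _ in range(4): viewer.grab_frame('side')
w=snap('wrist','w2.png'); s=snap('side','s2.png'); c=snap('scene','c2.png')
cv2.imwrite('pics/sc2.png',np.vstack([cv2.resize(s['color'][145:255,190:350,::-1],None,fx=4,fy=4,interpolation=2)[:440], ]))
for k in range(5):
    t=(k-2)*.076; print(k,np.round(proj(w,[.561+t*np.sin(.2128),.0055+t*np.cos(.2128),.091])))
st=robot.get_state(); print(st['time'],st['position'],st['gripper_width'])
E
```

```text
0 [126. 208.]
1 [216. 209.]
2 [307. 209.]
3 [397. 209.]
4 [488. 209.]
15.0833 [ 0.55804895 -0.01489864  0.20130599] 0.05481803377275219
```

View pics/w2.png

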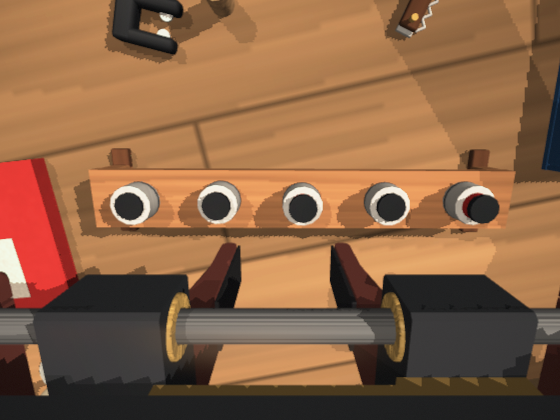

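View pics/sc2.png

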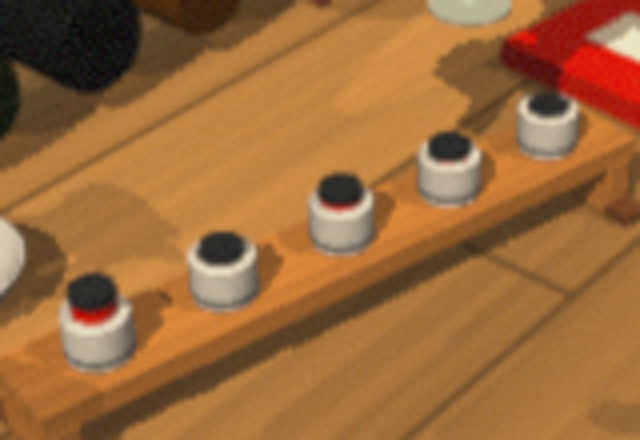

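The views show caps 0–3 down, consistent with the travels I measured. Only the +y end stopper, at wrist (484,208) and side crop (92,290), stands fully up with its red band showing. That is the reject, so I'm going to grip it.

Request:
apply_moves([
  {"linear": [0.07, 0.334, -0.12], "turn": [0, 0, 0], "fingers": 0.27},
  {"linear": [0.07, 0.334, -0.12], "turn": [0, 0, 0], "fingers": 0.27},
  {"linear": [0.07, 0.334, -0.12], "turn": [0, 0, 0], "fingers": 0.27},
  {"linear": [0.07, 0.334, -0.12], "turn": [0, 0, 0], "fingers": 0.27},
  {"linear": [0.07, 0.334, -0.12], "turn": [0, 0, 0], "fingers": 0.27},
])

```text
time: 15.5
position: [0.5926, 0.159, 0.139]
orientation: [0.104, 0.995, 0.001, -0.002]
ft_force: [-0.7, 0.5, 0.4]
gripper_width: 0.0561
gripper_force: 0.0
```

```bash
python3 - <<'E'
from h import *
w=snap('wrist','w3.png'); side=snap('side','s3.png')
print(np.round(proj(w,[.593,.153,.091])))
st=robot.get_state(); print(st['time'],st['position'],st['gripper_width'])
E
```

```text
[277. 237.]
15.6 [0.59266149 0.15602945 0.13964969] 0.055546208232918594
```

View pics/w3.png

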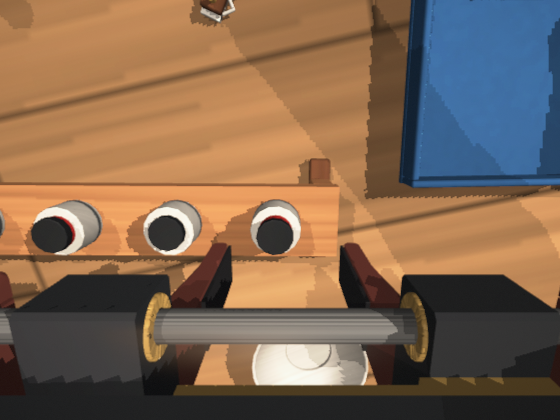

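The cap is at (275,236) against a prediction of (277,237), so it needs a shift of -3 mm in y and then straight down.

Request:
apply_moves([
  {"linear": [0, -0.007, -0.05], "turn": [0, 0, 0], "fingers": 0.27},
  {"linear": [0, -0.007, -0.1], "turn": [0, 0, 0], "fingers": 0.27},
  {"linear": [0, -0.007, -0.14], "turn": [0, 0, 0], "fingers": 0.27},
  {"linear": [0, -0.007, -0.16], "turn": [0, 0, 0], "fingers": 0.27},
  {"linear": [0, -0.007, -0.17], "turn": [0, 0, 0], "fingers": 0.27},
])

```text
time: 16.02
position: [0.5931, 0.1474, 0.0557]
orientation: [0.108, 0.994, -0.001, -0.001]
ft_force: [0.4, 0.3, 0.1]
gripper_width: 0.056
gripper_force: 0.0
```

Request:
apply_moves([
  {"linear": [0, 0, 0], "turn": [0, 0, 0], "fingers": -0.3},
  {"linear": [0, 0, 0], "turn": [0, 0, 0], "fingers": -0.3},
  {"linear": [0, 0, 0], "turn": [0, 0, 0], "fingers": -0.3},
  {"linear": [0, 0, 0], "turn": [0, 0, 0], "fingers": -0.3},
  {"linear": [0, 0, 0], "turn": [0, 0, 0], "fingers": -0.3},
])

```text
time: 16.43
position: [0.5947, 0.1502, 0.0585]
orientation: [0.106, 0.994, 0.0, 0.001]
ft_force: [-0.1, 0.1, 5.1]
gripper_width: 0.0355
gripper_force: 30.0
```

Request:
apply_moves([
  {"linear": [0, 0, 0.02], "turn": [0, 0, 0], "fingers": -0.3},
  {"linear": [0, 0, 0.05], "turn": [0, 0, 0], "fingers": -0.3},
  {"linear": [0, 0, 0.09], "turn": [0, 0, 0], "fingers": -0.3},
  {"linear": [0, 0, 0.13], "turn": [0, 0, 0], "fingers": -0.3},
  {"linear": [0, 0, 0.16], "turn": [0, 0, 0], "fingers": -0.3},
])

```text
time: 16.85
position: [0.594, 0.1504, 0.1395]
orientation: [0.106, 0.994, 0.0, 0.001]
ft_force: [0.9, -0.9, -1.8]
gripper_width: 0.0353
gripper_force: 30.0
```

```bash
python3 - <<'E'
from h import *
s=snap('side','s4.png')
st=robot.get_state(); print(st['time'],st['position'],st['gripper_width'],st['gripper_force'],st['ft_force'])
for p in [(.515,.355,.006),(.53,.37,.006)]: print(proj(s,p))
a=cv2.resize(s['color'][140:420,60:360,::-1],None,fx=2,fy=2)
cv2.imwrite('pics/s4c.png',a)
E
```

```text
16.9 [0.59556036 0.15080193 0.14224987] 0.0356122760581525 29.99976396560669 [1.63460126 0.17833587 1.51568991]
(np.float64(157.52495656476182), np.float64(333.91014603415454))
(np.float64(144.47442992913443), np.float64(334.94541456634306))
```

View pics/s4c.png

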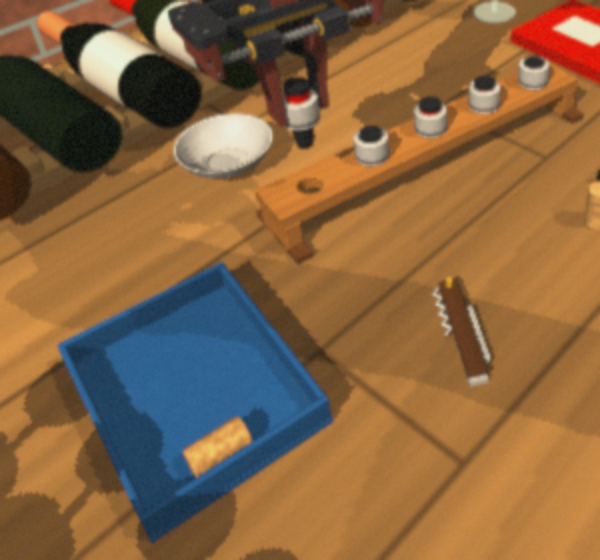

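It is held upright with its cap up, at crop (300,110). The tray floor is free around (190,370), well clear of the cork at (215,445).

Request:
apply_moves([
  {"linear": [-0.02, 0.07, 0], "turn": [0, 0, 0], "fingers": -0.3},
  {"linear": [-0.04, 0.15, 0], "turn": [0, 0, 0], "fingers": -0.3},
  {"linear": [-0.06, 0.23, 0], "turn": [0, 0, 0], "fingers": -0.3},
  {"linear": [-0.08, 0.31, 0], "turn": [0, 0, 0], "fingers": -0.3},
  {"linear": [-0.1, 0.38, 0], "turn": [0, 0, 0], "fingers": -0.3},
])

```text
time: 17.32
position: [0.5424, 0.343, 0.1372]
orientation: [0.106, 0.994, 0.0, -0.0]
ft_force: [1.1, 0.1, -1.7]
gripper_width: 0.0356
gripper_force: 30.0
```

Request:
apply_moves([
  {"linear": [0, 0.028, -0.02], "turn": [0, 0, 0], "fingers": -0.3},
  {"linear": [0, 0.028, -0.06], "turn": [0, 0, 0], "fingers": -0.3},
  {"linear": [0, 0.028, -0.1], "turn": [0, 0, 0], "fingers": -0.3},
  {"linear": [0, 0.028, -0.13], "turn": [0, 0, 0], "fingers": -0.3},
  {"linear": [0, 0.028, -0.15], "turn": [0, 0, 0], "fingers": -0.3},
])

```text
time: 17.73
position: [0.5428, 0.3534, 0.06]
orientation: [0.106, 0.994, -0.001, -0.001]
ft_force: [-0.1, -0.4, -1.7]
gripper_width: 0.0355
gripper_force: 30.0
```

Request:
apply_moves([
  {"linear": [0, 0, -0.01], "turn": [0, 0, 0], "fingers": -0.3},
  {"linear": [0, 0, -0.02], "turn": [0, 0, 0], "fingers": -0.3},
  {"linear": [0, 0, -0.03], "turn": [0, 0, 0], "fingers": -0.3},
  {"linear": [0, 0, -0.036], "turn": [0, 0, 0], "fingers": -0.3},
  {"linear": [0, 0, -0.036], "turn": [0, 0, 0], "fingers": -0.3},
])

```text
time: 18.15
position: [0.5444, 0.3543, 0.0447]
orientation: [0.106, 0.994, 0.0, 0.0]
ft_force: [0.6, -0.3, -1.0]
gripper_width: 0.0356
gripper_force: 30.0
```

Request:
apply_moves([
  {"linear": [0, 0, 0], "turn": [0, 0, 0], "fingers": 0.3},
  {"linear": [0, 0, 0], "turn": [0, 0, 0], "fingers": 0.3},
  {"linear": [0, 0, 0], "turn": [0, 0, 0], "fingers": 0.3},
  {"linear": [0, 0, 0], "turn": [0, 0, 0], "fingers": 0.3},
  {"linear": [0, 0, 0], "turn": [0, 0, 0], "fingers": 0.3},
])

```text
time: 18.57
position: [0.5439, 0.3543, 0.0443]
orientation: [0.106, 0.994, 0.0, 0.0]
ft_force: [0.4, -0.3, -1.1]
gripper_width: 0.0572
gripper_force: 0.0
```

Request:
apply_moves([
  {"linear": [0, 0, 0.02], "turn": [0, 0, 0], "fingers": 0.3},
  {"linear": [0, 0, 0.06], "turn": [0, 0, 0], "fingers": 0.3},
  {"linear": [0, 0, 0.12], "turn": [0, 0, 0], "fingers": 0.3},
  {"linear": [0, 0, 0.2], "turn": [0, 0, 0], "fingers": 0.3},
  {"linear": [0, 0, 0.28], "turn": [0, 0, 0], "fingers": 0.3},
])

```text
time: 18.98
position: [0.5432, 0.3537, 0.1858]
orientation: [0.106, 0.994, -0.0, -0.0]
ft_force: [1.1, 0.8, 0.9]
gripper_width: 0.057
gripper_force: 0.0
```

```bash
python3 - <<'E'
from h import *
for _ in range(8): viewer.grab_frame('scene')
s=snap('side','s5.png'); c=snap('scene','c5.png')
st=robot.get_state(); print(st['time'],st['position'],st['gripper_width'],st['gripper_force'],st['ft_force'])
a=cv2.resize(s['color'][140:420,60:360,::-1],None,fx=1.8,fy=1.8)
cv2.imwrite('pics/s5c.png',a)
E
```

```text
19.4833 [0.54324512 0.35380207 0.18278924] 0.05653698708053543 0.0 [ 0.10400283  0.53344753 -1.03965528]
```

View pics/s5c.png

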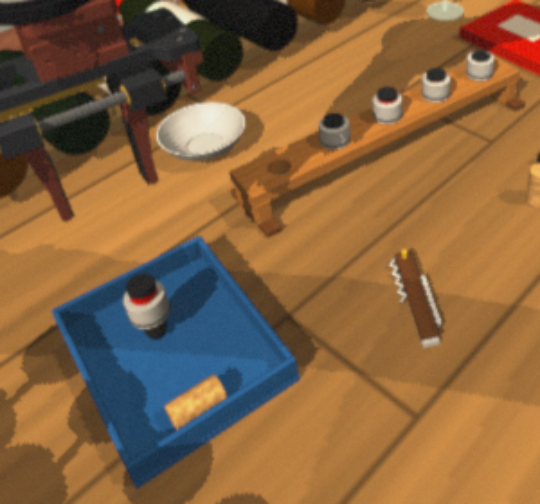

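The reject stands free in the tray at crop (147,305). The four sound stoppers remain in the stand with their caps down, and nothing else has moved.

```bash
python3 -c "
from bench import job
print(job.finish_job())"
```

```text
the job is handed in; nothing more can be done
None
```

I pressed all five caps to their stops. One came back up, at the tray end of the stand, so that stopper now stands in the blue reject tray; the other four are in the stand with caps down, and the job is handed in.

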